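# Open the scrap bin by its hidden thumb notch

## Task

My hands are full of broken incense sticks, and the round scrap bin's flip lid opens by a thumb tongue sunk in a notch of its green rim, which was put back any way round: put a fingertip lightly on the rim at the side facing the robot and slide it along the rim, either way, until it drops into the notch. Then press the tongue down in the notch until the lid stands fully open, and finish while holding it open like that. Lift nothing, keep the bin standing where it is, and leave the bundle, the tube and the brush alone.

Things in the scene. Friction and masses are not known exactly. Their poses are not given: they have to be found in the camera images.
- bin: Round counter-top scrap bin standing loose on the table, 2.4 kg, 200 mm across, 160 mm high: steel drum with a green plastic ring on top. Origin: centre of its underside, z up, x pointing away from the robot (the round bin is never turned), so the side facing the robot is -x. The ring stays put on the drum under a light touch.
- rim (a point): Point on the bin's axis level with the rim's top (160 mm up). The green rim is flat, radius 66 to 100 mm. One notch is cut right through it, at radius 86 mm 60 mm wide along the rim (45 mm at radius 71), 36 mm deep, open outwards. Its direction is not given and differs each time: its centre lies within 1.7 rad of the bin's +x, to either side. Best sweep: fingertip centred at radius 86 mm.
- lid_mid (a point): Centre of the shut lid's top, on the bin's axis, a point of the bin that does not move with the lid. The lid is a flat aluminium disc, 126 mm across, flush with the rim; pressing on it does nothing. Its green tongue lies in the notch, 34 to 46 mm wide, out to radius 96 mm: the outer end is 8 mm below the rim's top and it slopes down inwards to 16 mm below at radius 62 mm.
- lid (a joint): Flip lid, rad: 0 shut, 0.5 fully open at its stop. Level hinge pin 58 mm from the bin's axis towards the notch, 5 mm below the rim's top: the tongue pressed down raises the lid, with 1 to 8 N; let go, it falls shut. Pressed at radius 84 to 88 mm by a tip 22 mm wide along the radius, it is fully open with the tip 22 to 27 mm below the rim's top; a tip wider along the radius presses harder.
- bundle: Bystander, loose: bundle of incense sticks with a red band, 230 x 40 x 21 mm, lying along its x axis. Origin: centre of its underside.
- tube: Bystander, loose: upright cardboard tube with a red cap, 51 mm across, 115 mm high. Origin: centre of its underside.
- brush: Bystander, loose: bench brush 200 mm long lying along its x axis. Origin at its underside near the middle.
There are look-alikes about, which are no part of the job. There is more than one size of the bin; the one meant has the size given above.

How it is judged:
By the outcome, as a careful person would: the job done as asked, in the order asked, and still so for the second after the job is handed in, while the arm keeps its last pose, push and grip.
It also fails if it takes over 72 s, if anything falls off the work surface, if the arm or the gripper's body presses on something with over 40 N, if the wrist force passes 120 N, or if a joint passes its speed limit or range.

## Robot

A 6-joint arm with a two-finger parallel gripper is mounted at the origin on the work surface. World frame = base frame: x ahead of the robot, y to its left, z up, the work surface at z = 0. Lengths are in m, angles in rad, forces in N, time in s.
With the tool pointing down it reaches from about 0.25 to 0.725 m from the base axis. Payload 4 kg.
Tool frame: the origin (TCP) lies midway between the tips of the shut fingers; the grasp point (between the pads) lies 19 mm behind it; z points along the fingers, y is the direction in which the jaws open and shut (so a half turn about z gives the same grasp; the last joint's range is limited). The gripper opens to 85 mm and grips with 20 to 120 N. Pads are 22 mm wide; open, the fingers measure 114 mm over their backs; the gripper's body (76 mm by 85 mm) begins 54 mm behind the grasp point. The pads swing forward as they close: fully open they stand 13 mm farther back than shut.
Start: joints at [0, 0.241, 0.005, 1.335, 0, 1.571], TCP at [0.5, -0, 0.231] pointing down, gripper open.
Joint ranges: [-2.72, 2.72], [-1.05, 1.87], [-1.09, 1.28], [-1.99, 2.15], [-1.42, 1.44], [-3.14, 3.14]. Speed limits (rad/s): [2.79, 2.79, 3.14, 3.14, 3.14, 3.14].

## Interface

Orientations are given as a unit quaternion [x, y, z, w].
In Python, from workcell import get_obs, camera, camera_model, job_done, masks_of gives the robot as it stands.
- The arm moves only by the tool jog_arm, never from a script. Its argument "deltas" is a list that holds one entry, the list of rows, each a list of 7 numbers: the shift along the tool's x, y, z in mm, then the turn, a rotation vector about the tool's x, y, z in degrees, then the finger opening in mm, from 0 to 85.4. A call has 1 to 5 rows; each row shifts and turns the pose as measured when the row begins, along the tool's axes as they then stand; what a row does not reach is not made up. A row lasts 1/10 s, in which the tool goes at most 50 mm and 8.59 degrees, less where a joint would pass 70% of its speed; a pose out of reach is approached as far as the arm can. A call with a gripper value outside its range is refused whole. The fingers move at their own pace and stop on an object; the grip force is fixed at half the most. Time passes only in rows, so rows that do not move let the fingers close. It gives the time, the measured TCP pose, the force and the opening at its end, in the units of the state.
- get_obs(): the state, without advancing time (a new reading comes with each control period).
- camera(name): name is "scene" or "side" or "wrist"; returns the picture (480x640x3 uint8, red, green, blue); there is no depth.
- camera_model(name): a dict with "fovy" (degrees; the focal length in pixels is half the picture's height over the tangent of half this angle, whatever the lens; pixels are square), "cx", "cy" (the principal point, pixels), "pose" (4x4, takes a point from camera to world coordinates); the wrist camera has in their place "T_tool_cam" (4x4, takes a point from camera to tool coordinates, whose origin is the TCP and whose axes are the flange's). Camera axes: x right, y down, z forward; pixel columns grow to the right and rows downward; lengths in m; the calibration is good to about 2 mm. A picture is of the moment at which its call begins: read the wrist's pose just before it. camera_model takes no time and is no camera call.
- job_done(): hands the job in, once; it reports no verdict.
Trained networks look in the newest picture that a camera, given by its name, has taken for a name from the list of things; names that differ only in an ending like _2 or _b are one class to them, and where a whole thing is asked for, a point or a joint stands for the part that bears it (a point fixed in the world has none). Each returns a list of dicts, best first, with "conf" (0 to 1); they miss things now and then, are a little off and sometimes report something else, mostly with a low value. They report only what shows in the picture. A call takes as long as a camera call. They do not tell look-alikes from the thing itself.
- masks_of(target, camera): "pixels" (480x640 bool, what is visible of it) and "at" ([column, row] in pixels, amid what is visible of it).
The state is a dict: "clock": time; "joint_pos": joint angles; "joint_vel": joint speeds; "tau": joint torques, N m; "eef_pos": TCP position; "tool_rot": TCP orientation; "ft_force": force on the tool from outside, world axes, zero at the start; "ft_torque": the same for the moment, N m; "grip_width": finger opening in m.
Only numpy, scipy, OpenCV 4.12 (cv2) and the standard library are available. Lean on these libraries where they do the work, as an engineer would, in place of code of your own. Each camera call takes 0.05 s, during which the arm holds its last target. There are 200 camera calls.

## Working session

There is one attempt and no reset: what is moved stays moved. The work goes in short steps, Python scripts to look and compute and a tool call to move; the robot and the scene stay as the last step left them, time stands still between calls to the robot, and variables do not carry over. Pictures are saved under pics/ and viewed, about 8 in all and at most 12, crops included, and the job is handed in when it is done.

Besides the shell and the picture viewer there is one more tool, called as name(argument=value, ...), one argument or row to a line, values as JSON. jog_arm: Moves the arm, as the interface text tells. Its arguments: {"type":"object","properties":{"deltas":{"type":"array"}},"required":["deltas"]}

```bash
mkdir -p pics; cat > h.py <<'E'
import numpy as np, cv2
from workcell import *
from scipy.spatial.transform import Rotation as R
def K(m):
    f=240/np.tan(np.radians(m['fovy'])/2); return f,m['cx'],m['cy']
def pose(name):
    m=camera_model(name)
    if 'pose' in m: return m,np.array(m['pose'])
    o=get_obs(); T=np.eye(4); T[:3,:3]=R.from_quat(o['tool_rot']).as_matrix(); T[:3,3]=o['eef_pos']
    return m,T@np.array(m['T_tool_cam'])
def ray(name,uv,z):
    m,T=pose(name); f,cx,cy=K(m)
    d=T[:3,:3]@np.array([(uv[0]-cx)/f,(uv[1]-cy)/f,1]); return T[:3,3]+d*(z-T[2,3])/d[2]
def proj(name,P):
    m,T=pose(name); f,cx,cy=K(m); q=(np.atleast_2d(P)-T[:3,3])@T[:3,:3]
    return np.c_[q[:,0]/q[:,2]*f+cx,q[:,1]/q[:,2]*f+cy]
def save(img,n): cv2.imwrite('pics/'+n,cv2.cvtColor(img,cv2.COLOR_RGB2BGR))
E
python3 - <<'E'
from h import *
for n in ['scene','side']:
    save(camera(n),n+'0.png'); m,T=pose(n); print(n,T[:3,3],T[:3,2])
    for t in ['bin','bundle','tube','brush']:
        for r in masks_of(t,n): print(t,round(r['conf'],2),r['at'],r['pixels'].sum(),ray(n,r['at'],.16 if t=='bin' else .02).round(3))
o=get_obs();print(o['tool_rot'],o['ft_force'],o['clock']); print(camera_model('wrist')['T_tool_cam'])
E
```

```text
scene [ 0.82052147 -0.10130832  1.02017566] [-0.27819831  0.16340875 -0.94652167]
bin 0.95 [155.6, 162.6] 21830 [ 0.323 -0.133  0.16 ]
bin 0.72 [301.6, 264.4] 11320 [ 0.609 -0.001  0.16 ]
bin 0.63 [359.0, 90.7] 19610 [0.373 0.252 0.16 ]
tube 0.87 [195.1, 288.5] 1111 [ 0.517 -0.181  0.02 ]
brush 0.48 [302.8, 263.9] 11487 [0.575 0.018 0.02 ]
side [0.77566165 0.1535203  0.82439117] [-0.31262995 -0.17823668 -0.93300279]
bin 0.74 [294.0, 257.6] 11767 [0.609 0.009 0.16 ]
bin 0.7 [498.8, 216.5] 24805 [0.374 0.265 0.16 ]
bin 0.55 [289.2, 109.5] 8938 [ 0.37 -0.15  0.16]
bundle 0.86 [358.4, 344.4] 2552 [0.655 0.165 0.02 ]
tube 0.88 [239.7, 193.5] 1184 [ 0.513 -0.191  0.02 ]
brush 0.58 [284.8, 381.2] 2046 [0.776 0.084 0.02 ]
[ 7.07113236e-01  7.07100323e-01 -5.91555206e-05 -3.55237900e-05] [ 0.35453456 -0.76545124  0.00863363] 0.5
[[ 4.63488141e-04 -9.49021657e-01 -3.15210533e-01  8.02997731e-02]
 [ 9.99999886e-01  4.75399536e-04  3.90965139e-05  5.33141273e-05]
 [ 1.12747503e-04 -3.15210516e-01  9.49021769e-01 -1.43252340e-01]
 [ 0.00000000e+00  0.00000000e+00  0.00000000e+00  1.00000000e+00]]
```

```bash
python3 -c "
import cv2,numpy as np
a=cv2.imread('pics/scene0.png');b=cv2.imread('pics/side0.png')
print(a.shape)"
```

```text
(480, 640, 3)
```

View pics/scene0.png

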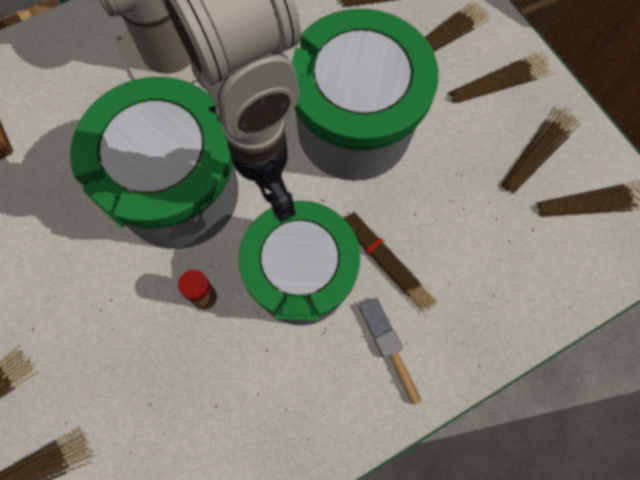

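View pics/side0.png

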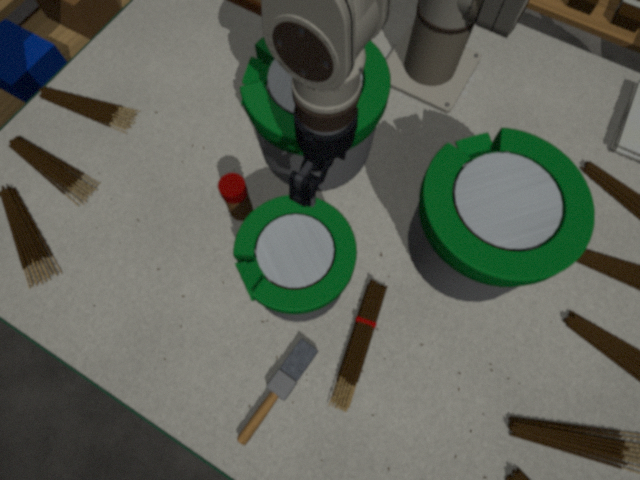

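```bash
python3 - <<'E'
from h import *
for n in ['scene','side']:
    im=cv2.cvtColor(camera(n),cv2.COLOR_RGB2HSV)
    for r in masks_of('bin',n)[:3]:
        M=cv2.dilate(r['pixels'].astype(np.uint8),np.ones((9,9)))
        lid=((im[...,1]<60)&(im[...,2]>110)&(M>0)).astype(np.uint8)
        nl,L,S,C=cv2.connectedComponentsWithStats(cv2.morphologyEx(lid,cv2.MORPH_OPEN,np.ones((5,5))))
        g=(im[...,0]>45)&(im[...,0]<80)&(im[...,1]>120)&(M>0)
        for k in range(1,nl):
            if S[k,4]<2000: continue
            c=cv2.findContours((L==k).astype(np.uint8),0,1)[0][0][:,0]
            out={}
            W=np.array([ray(n,p,.16)[:2] for p in c]); (xy,rad)=cv2.minEnclosingCircle((W*1000).astype(np.float32))
            print(n,'bin',np.round(r['at']),'lid comp',C[k].round(),'centre',np.round(xy),'rad',round(rad), 'area-rad',round(np.sqrt(cv2.contourArea((W*1000).astype(np.float32))/np.pi),1),'green px',g.sum())
    # crop of the middle bin
    at=[300,260]; c=camera(n)[180:350,210:390]; save(cv2.resize(c,None,fx=4,fy=4,interpolation=2)[:600],n+'c.png')
E
python3 -c "
import cv2,numpy as np
a=[cv2.resize(cv2.imread('pics/%sc.png'%n),(400,377)) for n in('scene','side')];cv2.imwrite('pics/crop.png',np.hstack(a))"
```

```text
scene bin [359.  90.] lid comp [362.  71.] centre [337. 280.] rad 90 area-rad 88.3 green px 9417
scene bin [298. 265.] lid comp [299. 257.] centre [596.   1.] rad 64 area-rad 62.3 green px 6059
side bin [500. 216.] lid comp [508. 200.] centre [335. 265.] rad 90 area-rad 88.4 green px 12690
side bin [296. 256.] lid comp [294. 251.] centre [597.   2.] rad 62 area-rad 61.1 green px 6296
```

View pics/crop.png

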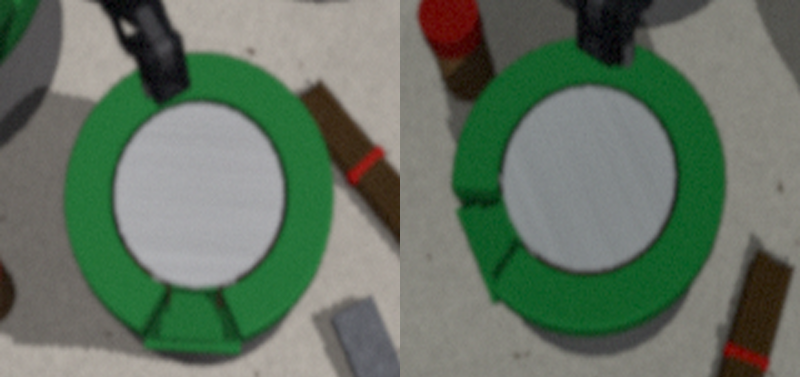

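The task's bin could be confused with either of the two larger look-alikes, at scene pixels (155,150) and (362,71). The one meant is at scene (299,257) and side (294,251): its lid radius is about 62 mm (63 given), against 88 mm on the larger one I could measure. The crop shows its notch at about scene (298,306) and side (251,275). Next I work out the notch direction.

```bash
python3 - <<'E'
from h import *
c=np.array([.5965,.0015])
for n,pts in {'scene':[(160,290),(225,290),(145,340),(243,340)],'side':[(500,203),(522,243),(457,208),(500,300)]}.items():
    for (x,y) in pts:
        if n=='side': x-=400
        u=(210+x/2.2222,180+y/2.5133); p=ray(n,u,.156)[:2]-c
        print(n,np.round(u),(p*1000).round(),round(np.hypot(*p)*1000),np.arctan2(p[1],p[0]).round(2))
# far/near rim edges
for n in ['scene','side']:
    for a in np.arange(0,6.3,.785): pass
im=camera('scene'); im2=camera('side')
out=[]
for n,i in (('scene',im),('side',im2)):
    for r in (63,100):
        t=np.linspace(0,6.28,60); P=np.c_[c[0]+r/1e3*np.cos(t),c[1]+r/1e3*np.sin(t),0*t+.16]
        q=proj(n,P).round().astype(int); i=np.ascontiguousarray(i)
        cv2.polylines(i,[q],True,(255,0,0),1)
    q=proj(n,[[c[0]-.086,c[1],.16]])[0].astype(int); cv2.circle(i,tuple(map(int,q)),2,(255,255,0),-1)
    out.append(cv2.resize(i[190:340,220:380],None,fx=2.5,fy=2.5))
save(np.hstack(out),'ov.png'); print(proj('scene',[[.51,0,.16]]))
E
```

```text
scene [282. 295.] [ 41. -55.] 68 -0.93
scene [311. 295.] [ 64. -14.] 66 -0.21
scene [275. 315.] [ 64. -80.] 102 -0.89
scene [319. 315.] [ 99. -18.] 100 -0.18
side [255. 261.] [ 48. -45.] 66 -0.75
side [265. 277.] [ 62. -17.] 64 -0.27
side [236. 263.] [ 66. -70.] 96 -0.81
side [255. 299.] [100. -10.] 101 -0.1
[[273.595692   214.92528042]]
```

View pics/ov.png

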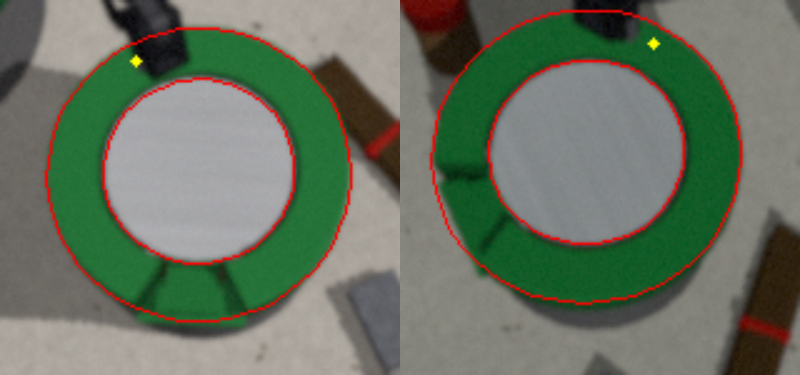

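The overlay fits in both views, so the bin centre is (0.5965, 0.0015) with its top at 0.160 and the notch direction at about -0.5 rad. I'll shut the fingers, turn tool x towards the notch's radius, and come down on the robot-facing side. From there I'll sweep through -y, the shorter way.

jog_arm(
  deltas=[
    [[1.5,10.5,0,0,0,-7.6,0],[0,0,0,0,0,-7.6,0],[0,0,0,0,0,-7.6,0],[0,0,0,0,0,-7.6,0],[0,0,0,0,0,-7.6,0]],
  ],
)

```text
clock: 1.4
eef_pos: [0.5109, 0.0016, 0.2314]
tool_rot: [0.427, 0.904, 0.0, 0.0]
ft_force: [0.1, 0.6, -0.3]
grip_width: 0.012
```

jog_arm(
  deltas=[
    [[0,0,10,0,0,-7.6,0],[0,0,10,0,0,-7.6,0],[0,0,10,0,0,-7.6,0],[0,0,10,0,0,-7.6,0],[0,0,0,0,0,0,0]],
  ],
)

```text
clock: 1.9
eef_pos: [0.5116, 0.0016, 0.1907]
tool_rot: [0.163, 0.987, 0.0, 0.001]
ft_force: [-0.2, 0.5, -0.2]
grip_width: 0.0002
```

```bash
cat >> h.py <<'E'
C=np.array([.5965,.0015])
def st(a=None):
    """state; with a: tool-frame mm shift in x,y to the point at angle a on radius 86 mm"""
    o=get_obs(); M=R.from_quat(o['tool_rot']).as_matrix(); p=np.array(o['eef_pos']); d=p[:2]-C
    print('t',round(o['clock'],1),'p',(p*1e3).round(1),'rad',(np.hypot(*d)*1e3).round(1),'ang',np.arctan2(d[1],d[0]).round(3),'F',np.round(o['ft_force'],1),'grip',round(o['grip_width'],4),'toolx',M[:,0].round(3),'toolz',M[:,2].round(4))
    for b in np.atleast_1d(a if a is not None else []):
        q=np.r_[C+.086*np.array([np.cos(b),np.sin(b)]),p[2]]; print(round(b,2),(M.T@(q-p)*1e3).round(1)); p=q
E
python3 -c "
from h import *
st([-3.1416]); print(get_obs()['joint_pos'])"
```

```text
t 1.9 p [511.6   1.6 190.7] rad 84.9 ang 3.141 F [-0.2  0.5 -0.2] grip 0.0002 toolx [-0.947  0.322 -0.002] toolz [ 0.0019 -0.     -1.    ]
-3.14 [ 1.  -0.4 -0. ]
[ 3.05441365e-03  2.83028638e-01 -4.57196439e-02  1.24014930e+00
 -4.06949995e-05  3.31336556e-01]
```

jog_arm(
  deltas=[
    [[1,0,12,0,0,5,0],[0,0,10,0,0,5,0],[0,0,4,0,0,0,0],[0,0,1.5,0,0,0,0],[0,0,1.5,0,0,0,0]],
  ],
)

```text
clock: 2.4
eef_pos: [0.5122, 0.0019, 0.1634]
tool_rot: [0.256, 0.967, 0.001, 0.003]
ft_force: [-0.4, -0.9, 0.8]
grip_width: 0.0
```

jog_arm(
  deltas=[
    [[0,0,1,0,0,0,0]],
  ],
)

```text
clock: 2.5
eef_pos: [0.5125, 0.0019, 0.1628]
tool_rot: [0.256, 0.967, 0.001, 0.003]
ft_force: [-0.8, -0.3, 0.3]
grip_width: 0.0
```

```bash
python3 -c "
from h import *
st(-3.1416-0*1+np.array([0,.1,.2,.3,.4,.5,.6]))"
```

```text
t 2.5 p [512.5   1.9 162.8] rad 84.0 ang 3.137 F [-0.8 -0.3  0.3] grip 0.0 toolx [-0.869  0.494 -0.006] toolz [ 0.0063  0.     -1.    ]
-3.14 [ 1.5 -1.3 -0. ]
-3.04 [-4.6 -7.3  0. ]
-2.94 [-5.3 -6.8  0. ]
-2.84 [-6.  -6.2  0. ]
-2.74 [-6.6 -5.6  0. ]
-2.64 [-7.1 -4.9  0. ]
-2.54 [-7.5 -4.2  0. ]
```

jog_arm(
  deltas=[
    [[1.5,-1.3,1,0.18,0.31,0,0],[0,0,1.5,0,0,0,0]],
  ],
)

```text
clock: 2.7
eef_pos: [0.511, 0.0015, 0.161]
tool_rot: [0.256, 0.967, 0.0, 0.001]
ft_force: [-0.0, 0.4, 0.2]
grip_width: 0.0
```

jog_arm(
  deltas=[
    [[0,0,1.5,0,0,0,0]],
  ],
)

```text
clock: 2.8
eef_pos: [0.5112, 0.0015, 0.16]
tool_rot: [0.255, 0.967, 0.0, 0.001]
ft_force: [-3.0, 0.2, 10.8]
grip_width: 0.0
```

jog_arm(
  deltas=[
    [[0,0,1.5,0,0,0,0]],
  ],
)

```text
clock: 2.9
eef_pos: [0.5112, 0.0015, 0.16]
tool_rot: [0.255, 0.967, 0.0, 0.001]
ft_force: [-5.5, 0.6, 14.0]
grip_width: -0.0003
```

jog_arm(
  deltas=[
    [[0,0,0.3,0,0,0,0],[-4.0,-7.5,0.3,0,0,0,0]],
  ],
)

```text
clock: 3.1
eef_pos: [0.5113, -0.0067, 0.1603]
tool_rot: [0.255, 0.967, 0.001, 0.002]
ft_force: [0.6, 0.2, -0.1]
grip_width: 0.0002
```

```bash
python3 -c "
from h import *
st(-3.1416+np.array([.2,.3,.4,.5,.6]))"
```

```text
t 3.1 p [511.3  -6.7 160.3] rad 85.6 ang -3.046 F [ 0.6  0.2 -0.1] grip 0.0002 toolx [-0.87   0.493 -0.004] toolz [ 4.5e-03  3.0e-04 -1.0e+00]
-2.94 [-5.2 -7.3  0. ]
-2.84 [-6.  -6.2  0. ]
-2.74 [-6.5 -5.6  0. ]
-2.64 [-7.1 -4.9  0. ]
-2.54 [-7.5 -4.2  0. ]
```

jog_arm(
  deltas=[
    [[0,0,0.8,0.12,0.2,0,0],[-5.2,-7.3,0.8,0,0,0,0],[-6.0,-6.2,0.8,0,0,0,0]],
  ],
)

```text
clock: 3.4
eef_pos: [0.5152, -0.0233, 0.16]
tool_rot: [0.254, 0.967, 0.003, 0.001]
ft_force: [-0.8, 3.9, 5.6]
grip_width: -0.0001
```

```bash
python3 -c "
from h import *
st(-3.1416+np.array([.4,.5,.6,.7,.8]))"
```

```text
t 3.4 p [515.2 -23.3 160. ] rad 85.0 ang -2.846 F [-0.8  3.9  5.6] grip -0.0001 toolx [-0.871  0.492 -0.   ] toolz [ 0.0032  0.0046 -1.    ]
-2.74 [-6.1 -6.5 -0. ]
-2.64 [-7.1 -4.9 -0. ]
-2.54 [-7.5 -4.2 -0. ]
-2.44 [-7.9 -3.4 -0. ]
-2.34 [-8.2 -2.6 -0. ]
```

jog_arm(
  deltas=[
    [[-6.1,-6.5,0.6,0.3,0.0,0,0],[-7.1,-4.9,0.6,0.1,0,0,0],[-7.5,-4.2,0.6,0.1,0,0,0],[-7.9,-3.4,0.6,0.1,0,0,0]],
  ],
)

```text
clock: 3.8
eef_pos: [0.5305, -0.0511, 0.16]
tool_rot: [0.253, 0.967, 0.003, -0.002]
ft_force: [-3.8, 4.7, 7.7]
grip_width: -0.0
```

```bash
cat >> h.py <<'E'
def nx(k=5,step=.1):
    o=get_obs(); M=R.from_quat(o['tool_rot']).as_matrix(); d=np.array(o['eef_pos'])[:2]-C; a=np.arctan2(d[1],d[0])
    st(a+step*np.arange(1,k+1)); z=M[:,2]; print('tilt fix deg tool',np.degrees(M.T@np.cross(z,[0,0,-1])).round(2))
E
python3 -c "
from h import *
nx()"
```

```text
t 3.8 p [530.5 -51.1 160. ] rad 84.4 ang -2.469 F [-3.8  4.7  7.7] grip -0.0 toolx [-0.872  0.49   0.005] toolz [-0.002   0.0066 -1.    ]
-2.37 [-7.5 -4.3 -0.1]
-2.27 [-8.4 -2.  -0.1]
-2.17 [-8.5 -1.2 -0. ]
-2.07 [-8.6 -0.3 -0. ]
-1.97 [-8.6  0.6 -0. ]
tilt fix deg tool [ 0.28 -0.28 -0.  ]
```

jog_arm(
  deltas=[
    [[-7.5,-4.8,0.4,0.35,-0.3,0,0],[-8.4,-2.4,0.4,0.1,-0.1,0,0],[-8.5,-1.4,0.4,0.1,-0.1,0,0],[-8.6,-0.5,0.4,0.1,-0.1,0,0],[-8.6,0.4,0.4,0.1,-0.1,0,0]],
  ],
)

```text
clock: 4.3
eef_pos: [0.5586, -0.0771, 0.16]
tool_rot: [0.253, 0.968, -0.001, -0.003]
ft_force: [-5.1, 3.6, 9.6]
grip_width: 0.0002
```

```bash
python3 -c "
from h import *
nx()"
```

```text
t 4.3 p [558.6 -77.1 160. ] rad 87.3 ang -2.021 F [-5.1  3.6  9.6] grip 0.0002 toolx [-0.872  0.489  0.005] toolz [-0.0069 -0.0011 -1.    ]
-1.92 [-8.5  2.2 -0.1]
-1.82 [-8.4  1.8 -0.1]
-1.72 [-8.2  2.6 -0.1]
-1.62 [-7.9  3.4 -0.1]
-1.52 [-7.5  4.2 -0.1]
tilt fix deg tool [-0.25 -0.31  0.  ]
```

jog_arm(
  deltas=[
    [[-8.5,2.2,0.1,-0.25,-0.35,0,0],[-8.4,1.8,0.2,-0.1,-0.1,0,0],[-8.2,2.6,0.2,-0.1,-0.1,0,0],[-7.9,3.4,0.2,-0.1,-0.1,0,0],[-7.5,4.2,0.2,-0.1,-0.1,0,0]],
  ],
)

```text
clock: 4.8
eef_pos: [0.5944, -0.0866, 0.1601]
tool_rot: [0.254, 0.967, 0.001, -0.003]
ft_force: [-4.3, 0.4, 7.7]
grip_width: -0.0001
```

```bash
python3 -c "
from h import *
nx()"
```

```text
t 4.8 p [594.4 -86.6 160.1] rad 88.2 ang -1.594 F [-4.3  0.4  7.7] grip -0.0001 toolx [-0.871  0.491  0.006] toolz [-0.0051  0.0027 -1.    ]
-1.49 [-6.4  6.3 -0. ]
-1.39 [-6.9  5.1 -0. ]
-1.29 [-6.4  5.8 -0. ]
-1.19 [-5.7  6.4 -0. ]
-1.09 [-5.1  6.9 -0. ]
tilt fix deg tool [-0.01 -0.33  0.  ]
```

jog_arm(
  deltas=[
    [[-6.4,6.6,0.2,0,-0.35,0,0],[-6.9,5.3,0.2,-0.1,-0.1,0,0],[-6.4,5.9,0.2,-0.1,-0.1,0,0],[-5.7,6.5,0.2,-0.1,-0.1,0,0]],
  ],
)

```text
clock: 5.2
eef_pos: [0.6238, -0.0831, 0.1601]
tool_rot: [0.256, 0.967, -0.003, -0.001]
ft_force: [-3.5, -1.4, 5.5]
grip_width: 0.0003
```

```bash
python3 -c "
from h import *
nx()"
```

```text
t 5.2 p [623.8 -83.1 160.1] rad 88.9 ang -1.259 F [-3.5 -1.4  5.5] grip 0.0003 toolx [-0.869  0.495  0.001] toolz [-0.0042 -0.005  -1.    ]
-1.16 [-3.3  8.6 -0.1]
-1.06 [-4.8  7.1 -0.1]
-0.96 [-4.   7.6 -0.1]
-0.86 [-3.3  7.9 -0.1]
-0.76 [-2.5  8.2 -0.1]
tilt fix deg tool [-0.37 -0.07 -0.  ]
```

jog_arm(
  deltas=[
    [[-2.8,9.0,0.3,-0.35,-0.1,0,0],[-4.4,7.4,0.3,-0.1,-0.1,0,0],[-3.8,7.6,0.3,-0.1,-0.1,0,0]],
  ],
)

```text
clock: 5.5
eef_pos: [0.6431, -0.0733, 0.1601]
tool_rot: [0.258, 0.966, -0.004, 0.001]
ft_force: [-3.4, -1.5, 6.0]
grip_width: 0.0001
```

```bash
python3 -c "
from h import *
nx(4,.06)"
```

```text
t 5.5 p [643.1 -73.3 160.1] rad 88.1 ang -1.014 F [-3.4 -1.5  6. ] grip 0.0001 toolx [-0.866  0.499 -0.003] toolz [-6.0e-04 -7.8e-03 -1.0e+00]
-0.95 [-0.4  5.6 -0. ]
-0.89 [-2.   4.7 -0. ]
-0.83 [-1.7  4.9 -0. ]
-0.77 [-1.4  5.  -0. ]
tilt fix deg tool [-0.4   0.19 -0.  ]
```

jog_arm(
  deltas=[
    [[-0.5,6.0,0.4,-0.4,0.2,0,0],[-2.0,5.0,0.5,-0.1,0,0,0],[-1.8,5.0,0.5,-0.1,0,0,0]],
  ],
)

```text
clock: 5.8
eef_pos: [0.6527, -0.0674, 0.1599]
tool_rot: [0.261, 0.965, -0.003, -0.001]
ft_force: [-4.4, -2.8, 6.3]
grip_width: 0.0002
```

```bash
python3 -c "
from h import *
nx(5,.04)"
```

```text
t 5.8 p [652.7 -67.4 159.9] rad 88.9 ang -0.886 F [-4.4 -2.8  6.3] grip 0.0002 toolx [-0.864  0.503  0.   ] toolz [-0.0036 -0.0061 -1.    ]
-0.85 [ 1.6  4.3 -0. ]
-0.81 [-1.   3.3 -0. ]
-0.77 [-0.9  3.3 -0. ]
-0.73 [-0.7  3.4 -0. ]
-0.69 [-0.6  3.4 -0. ]
tilt fix deg tool [-0.41 -0.    0.  ]
```

jog_arm(
  deltas=[
    [[1.6,5.5,0.4,-0.4,0,0,0],[-0.5,4.5,0.6,-0.1,0,0,0],[-0.5,4.5,0.6,-0.1,0,0,0]],
  ],
)

```text
clock: 6.1
eef_pos: [0.6597, -0.0576, 0.1577]
tool_rot: [0.262, 0.965, -0.0, 0.0]
ft_force: [0.8, 0.8, -0.3]
grip_width: 0.0
```

```bash
python3 -c "
from h import *
nx(5,.04)"
```

```text
t 6.1 p [659.7 -57.6 157.7] rad 86.6 ang -0.752 F [ 0.8  0.8 -0.3] grip 0.0 toolx [-0.863  0.506 -0.001] toolz [ 7.e-04 -5.e-04 -1.e+00]
-0.71 [-0.1  3.5  0. ]
-0.67 [-0.6  3.4  0. ]
-0.63 [-0.4  3.4  0. ]
-0.59 [-0.3  3.4  0. ]
-0.55 [-0.1  3.4  0. ]
tilt fix deg tool [-0.    0.05 -0.  ]
```

It dropped into the notch (z fell 2.3 mm and the force went to zero). I'll centre the tip in the notch, then press.

jog_arm(
  deltas=[
    [[-0.3,6,1.5,0,0,0,0],[-0.5,6,1.5,0,0,0,0],[-0.3,5,1.5,0,0,0,0],[0,0,0,0,0,0,0]],
  ],
)

```text
clock: 6.5
eef_pos: [0.6699, -0.0416, 0.1506]
tool_rot: [0.262, 0.965, -0.0, -0.001]
ft_force: [-0.5, -0.7, 0.7]
grip_width: -0.0001
```

```bash
python3 -c "
from h import *
nx(1,.0)
n=0
out=[]
for n in('scene','side'): out.append(cv2.resize(camera(n)[200:350,220:380],None,fx=2.5,fy=2.5,interpolation=2))
save(np.hstack(out),'n1.png')"
```

```text
t 6.5 p [669.9 -41.6 150.6] rad 85.1 ang -0.531 F [-0.5 -0.7  0.7] grip -0.0001 toolx [-0.863  0.505  0.002] toolz [-2.2e-03 -4.0e-04 -1.0e+00]
-0.53 [-0.9 -0.  -0. ]
tilt fix deg tool [-0.08 -0.1   0.  ]
```

View pics/n1.png

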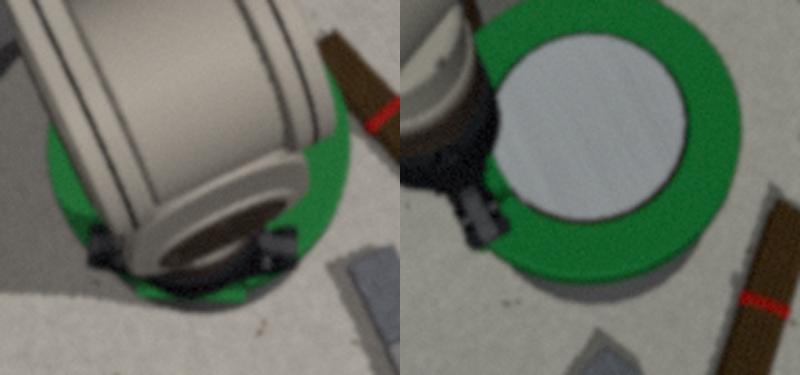

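The tip is in the notch near its middle and the bin has not visibly moved. Pressing now.

jog_arm(
  deltas=[
    [[-0.9,0,3,0,0,0,0],[0,0,3,0,0,0,0],[0,0,3,0,0,0,0]],
  ],
)

```text
clock: 6.9
eef_pos: [0.6695, -0.0411, 0.1429]
tool_rot: [0.261, 0.965, 0.001, -0.002]
ft_force: [-4.0, 2.9, 7.4]
grip_width: 0.0001
```

```bash
python3 -c "
from h import *
nx(1,.0)"
```

```text
t 6.9 p [669.5 -41.1 142.9] rad 84.5 ang -0.528 F [-4.   2.9  7.4] grip 0.0001 toolx [-0.863  0.505  0.004] toolz [-0.0026  0.0027 -1.    ]
-0.53 [-1.5  0.  -0. ]
tilt fix deg tool [ 0.06 -0.21 -0.  ]
```

jog_arm(
  deltas=[
    [[-1.2,0,2.5,0.1,-0.2,0,0],[-0.4,0,2,0,-0.1,0,0]],
  ],
)

```text
clock: 7.1
eef_pos: [0.6699, -0.0411, 0.1394]
tool_rot: [0.261, 0.965, 0.0, 0.0]
ft_force: [-3.2, 2.3, 6.2]
grip_width: -0.0002
```

jog_arm(
  deltas=[
    [[-0.4,0,2,0,-0.1,0,0]],
  ],
)

```text
clock: 7.2
eef_pos: [0.6702, -0.0412, 0.1381]
tool_rot: [0.261, 0.965, 0.0, 0.001]
ft_force: [-2.6, 1.9, 5.2]
grip_width: 0.0001
```

```bash
python3 -c "
from h import *
nx(1,.0)"
```

```text
t 7.2 p [670.2 -41.2 138.1] rad 85.2 ang -0.525 F [-2.6  1.9  5.2] grip 0.0001 toolx [-0.863  0.504 -0.002] toolz [ 2.7e-03 -2.0e-04 -1.0e+00]
-0.53 [-0.8  0.   0. ]
tilt fix deg tool [ 0.07  0.14 -0.  ]
```

jog_arm(
  deltas=[
    [[-0.6,0,1.5,0,0,0,0]],
  ],
)

```text
clock: 7.3
eef_pos: [0.6708, -0.0415, 0.1372]
tool_rot: [0.261, 0.965, 0.0, 0.002]
ft_force: [-1.5, 0.1, 4.8]
grip_width: 0.0002
```

jog_arm(
  deltas=[
    [[-0.6,0,1.5,0,0,0,0]],
  ],
)

```text
clock: 7.4
eef_pos: [0.6713, -0.0417, 0.1368]
tool_rot: [0.261, 0.965, 0.001, 0.002]
ft_force: [-3.5, 0.6, 8.7]
grip_width: 0.0
```

jog_arm(
  deltas=[
    [[-0.4,0,1.5,0,0,0,0]],
  ],
)

```text
clock: 7.5
eef_pos: [0.6719, -0.0419, 0.1366]
tool_rot: [0.261, 0.965, 0.001, 0.003]
ft_force: [-5.2, 1.2, 9.3]
grip_width: -0.0001
```

jog_arm(
  deltas=[
    [[0,0,2,0.1,0.25,0,0],[0,0,2,0,0.1,0,0]],
  ],
)

```text
clock: 7.7
eef_pos: [0.6722, -0.042, 0.1365]
tool_rot: [0.261, 0.965, 0.002, 0.001]
ft_force: [-4.2, 0.6, 12.2]
grip_width: 0.0001
```

```bash
python3 -c "
from h import *
nx(1,.0)
out=[]
for n in('scene','side'): out.append(cv2.resize(camera(n)[190:350,220:380],None,fx=2.5,fy=2.5,interpolation=2))
save(np.hstack(out),'n2.png');st()"
```

```text
t 7.7 p [672.2 -42.  136.5] rad 87.3 ang -0.522 F [-4.2  0.6 12.2] grip 0.0001 toolx [-0.863  0.505 -0.002] toolz [ 0.0035  0.0023 -1.    ]
-0.52 [ 1.3 -0.  -0. ]
tilt fix deg tool [ 0.22  0.1  -0.  ]
t 7.8 p [672.2 -42.  136.5] rad 87.3 ang -0.522 F [-3.9  1.7 10.6] grip -0.0004 toolx [-0.863  0.505 -0.002] toolz [ 0.0035  0.0024 -1.    ]
```

View pics/n2.png

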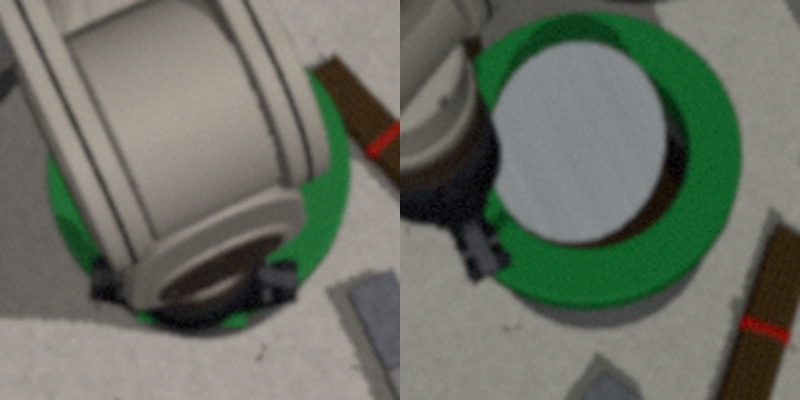

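```bash
python3 - <<'E'
from h import *
im=cv2.cvtColor(camera('side'),cv2.COLOR_RGB2HSV)
# lid right/bottom/top edge extremes: compare the grey mask with the disc at each angle, right of the gripper
g=((im[...,1]<60)&(im[...,2]>110)).astype(np.uint8); L=cv2.connectedComponents(cv2.morphologyEx(g,1,np.ones((3,3))) if 0 else g)[1]
u,v=290,250; k=L[v,u]; m=(L==k); m[:,:262]=0; m[:, 340:]=0
ph=-.525; h=np.array([np.cos(ph),np.sin(ph)]); t=np.linspace(0,2*np.pi,80)
for a in np.arange(.3,.66,.05):
    x=.063*np.cos(t); y=.063*np.sin(t); s=.058-x
    r=.058-s*np.cos(a)-.005*np.sin(a); z=.155+s*np.sin(a)+.005*np.cos(a)
    P=np.c_[C[0]+r*h[0]-y*h[1],C[1]+r*h[1]+y*h[0],z]
    d=np.zeros((480,640),np.uint8); cv2.fillPoly(d,[proj('side',P).round().astype(int)],1); d[:,:262]=0
    print(round(a,2),round((m&(d>0)).sum()/(m|(d>0)).sum(),3))
st()
E
```

```text
0.3 0.869
0.35 0.883
0.4 0.895
0.45 0.907
0.5 0.918
0.55 0.931
0.6 0.946
0.65 0.937
t 7.8 p [672.1 -42.  136.5] rad 87.3 ang -0.522 F [-4.4  1.6 11.1] grip -0.0 toolx [-0.863  0.505 -0.002] toolz [ 0.0035  0.0024 -1.    ]
```

The outline agrees with a lid angle of at least 0.5, and the tip sits firmly against the stop 23.5 mm below the rim. Handing in.

```bash
python3 -c "
from h import *
job_done(); st()"
```

```text
the job is handed in; nothing more can be done
the job is handed in; nothing more can be done
```

The lid is open, and I handed the job in with the fingertip holding it there.

**What I did:** I chose the small bin in the middle by its 62 mm lid radius. With the fingers shut, I touched the rim at the side facing the robot. I slid along the rim through the -y side until the tip dropped into the notch, which is at about -0.53 rad. I then pressed the tongue down until it stopped.

**Last checks:**
- **Stop:** the tip is 23.5 mm below the rim at radius 87 mm, pushing with about 11 N. Pressing further only raised the force, so the lid is against its stop.
- **Side picture:** the lid stands open, and the bin and the bundle show no visible shift. I did not check the tube or the brush again after the press.
- **Time:** 7.8 s used on the robot's clock.

**Where things disagreed or drifted:**
- The lid outline fitted best at about 0.6 rad, not 0.5. It is a coarse fit with part of the lid hidden, so I relied on the stop.
- The first touch pressed with about 14 N. The slide itself read 5 to 10 N after an almost force-free start, and the radius wandered between 84 and 89 mm.

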